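Get the long rattle out of the half-covered toy box

TASK

The long wooden rattle lies in the blue toy box and is longer than the opening in the box's top: it only comes out if it is slid back under the wide cover until the red ball is free of the narrow lip, then tilted. Take it by the handle, bring its red end up through the opening first, draw it out diagonally and finish with the gripper still holding it, motionless, every part at least 7 cm above the top of the box. Leave everything else on the unit where it is.

Things in the scene. Friction and masses are not known exactly. Their poses are not given: they have to be found in the camera images.
- toybox: Low blue box with white top pieces; fixed, never moves. Origin: centre of its underside, on the surface; x along its length, pointing away from the robot (within 26 degrees), z up. Outside 262 (x) by 138 (y) by 66 high, walls 6; inside 250 by 126; inner floor 4 above the surface. Two fixed white pieces, 60 to 66 above the surface, close part of its top: see opening.
- opening (a point): Centre of the opening in the box's top, at rim level (66 above the surface), 30 along x from the box's centre; axes as the box. Opening 150 (x) by 126 (y). The wide white cover lies on its -x side (robot's side), over box x -131 to -45; the narrow white lip on its +x side, over box x +105 to +131.
- rattle: Wooden dumbbell, 210 long, 50 to 90 g: round handle 18 thick, a 32 mm ball at each end (centres 89 from the middle), thin rings 23 across 63 or more from the middle. Origin: the middle, on the axis, also the balance point; x points to the red ball. It lies on the inner floor (axis 20 above the surface), within 5 degrees of the box's x; red ball partly under the lip, yellow under the cover.
- red_ball (a point): Centre of the rattle's red ball, 32 in diameter (end under the narrow lip).
- yellow_ball (a point): Centre of the rattle's yellow ball, 32 in diameter (end under the wide cover).
- baby_bottle: Bystander: upright glass baby bottle, 60 in diameter, 162 high; origin: centre of its underside.
- pill_organiser: Bystander: green pill organiser with seven hinged lids, 36 by 168 by 24 high, long in y; origin: centre of its underside.
- coaster: Bystander: round blue ceramic coaster, 96 in diameter, 8 thick; origin: centre of its underside.
- clock: Bystander: small white bedside clock, 45 by 100 by 76 high; origin: centre of its underside.
- board_books: Bystander: two board books in a stack, 150 by 150 by 34 high; origin: centre of the underside.
- beaker: Bystander: orange plastic beaker, 68 in diameter, 85 high; origin: centre of its underside.

How it is judged:
By the outcome, as a careful person would: the job done as asked, in the order asked, and still so for the second after the job is handed in, while the arm keeps its last pose, push and grip.
It also fails if it takes over 45 s, if anything falls off the work surface, if the arm or the gripper's body presses on something with over 40 N, if the wrist force passes 120 N, or if a joint passes its speed limit or range.

ROBOT

A 7-joint arm with a two-finger parallel gripper is mounted at the origin on the work surface. World frame = base frame: x ahead of the robot, y to its left, z up, the work surface at z = 0. Lengths are in m, angles in rad, forces in N, time in s.
With the tool pointing down it reaches from about 0.425 to 0.875 m from the base axis. Payload 4.7 kg.
Tool frame: the origin (TCP) lies between the finger pads; the fingertips stand 14 mm ahead of it and the grasp point (between the pads) lies 5 mm behind it; z points along the fingers, x is the direction in which the jaws open and shut, and the axes are right-handed (so a half turn about z gives the same grasp; the last joint's range is limited). The gripper opens to 87 mm and grips with 3 to 60 N. Pads are 19 mm wide; open, the fingers measure 117 mm over their backs; the gripper's body (75 mm by 190 mm) begins 51 mm behind the grasp point.
Start: joints at [1.167, 0.321, -0.07, 1.45, 0.023, 1.371, -0.057], TCP at [0.264, -0.594, 0.237] pointing down, gripper open.
Joint ranges: [-2.86, 2.86], [-0.3, 2.09], [-1.38, 1.24], [0.06, 2.45], [-1.56, 4.7], [0.09, 2.05], [-2.69, 2.69]. Speed limits (rad/s): [2.57, 2.57, 3.14, 3.14, 3.14, 3.14, 3.14].

INTERFACE

Orientations are given as a unit quaternion [w, x, y, z].
In Python, from plant import robot gives the robot as it stands.
- The arm moves only by the tool apply_moves, never from a script. Its argument "moves" is a list of rows, each a list of 3 entries, a list of its own where there are three numbers: the shift along the world's x, y, z in cm, then the turn about the world's z in rad, then the finger opening in cm, from 0 to 8.7. In form: [[[tx, ty, tz], roll, grip], ...]. A call has 1 to 8 rows; each row shifts and turns the commanded pose from where the row before left it; what a row does not reach is not made up. A row lasts 1/8 s, in which the tool goes at most 62.5 mm and 10.7 degrees, less where a joint would pass 70% of its speed; a pose out of reach is approached as far as the arm can. A call is refused whole if a number of a shift passes 6.25 or a number of a turn 0.188, either way. A call with a gripper value outside its range is refused whole. The fingers move at their own pace and stop on an object; "squeeze" is the grip in N (left out, the last holds). Time passes only in rows, so rows that do not move let the fingers close. It gives the time, the measured TCP pose, the force and the opening at its end, in the units of the state.
- robot.observe(): the state, without advancing time (a new reading comes with each control period).
- robot.grab_frame(name): name is "scene" or "top" or "wrist"; returns the picture (384x512x3 uint8, red, green, blue); there is no depth.
- robot.camera_info(name): a dict with "K" (3x3 intrinsics, pixels), "dist" ([k1, k2, p1, p2, k3] as OpenCV has them; the pictures are not rectified), "R" (3x3) and "t" (3): a world point X has camera coordinates R X + t. Camera axes: x right, y down, z forward; pixel columns grow to the right and rows downward; lengths in m; the calibration is good to about 2 mm. A picture is of the moment at which its call begins: read the wrist's pose just before it. camera_info takes no time and is no camera call; for the wrist camera it gives the pose at the moment of the call.
- robot.job_done(): hands the job in, once; it reports no verdict.
The state is a dict: "t": time; "joint_pos": joint angles; "dq": joint speeds; "joint_efforts": joint torques, N m; "tcp_pos": TCP position; "orientation": TCP orientation; "force": force on the tool from outside, world axes, zero at the start; "wrist_torque": the same for the moment, N m; "opening": opening from 0.0 (shut) to 1.0 (fully open).
Only numpy, scipy, OpenCV 4.12 (cv2) and the standard library are available. Lean on these libraries where they do the work, as an engineer would, in place of code of your own. Each camera call takes 0.05 s, during which the arm holds its last target.

## Working session

There is one attempt and no reset: what is moved stays moved. The work goes in short steps, Python scripts to look and compute and a tool call to move; the robot and the scene stay as the last step left them, time stands still between calls to the robot, and variables do not carry over. Pictures are saved under pics/ and viewed, and the job is handed in when it is done.

Besides the shell and the picture viewer there is one more tool, called after "Call:" by a JSON object that holds its "fn" and its "kwargs". apply_moves: Moves the arm, as the interface text tells. Its arguments: {"type":"object","properties":{"moves":{"type":"array","items":{"type":"array"}},"squeeze":{"type":"number"}},"required":["moves"]}

```bash
ls; mkdir -p pics; python3 - <<'E'
from plant import robot
import cv2
print(robot.observe())
for n in ["scene","top"]:
    im=robot.grab_frame(n); cv2.imwrite(f"pics/{n}0.png",im[:,:,::-1]); print(n,robot.camera_info(n))
E
```

```text
pics
{'t': 0.0, 'joint_pos': array([ 1.1671089 ,  0.32181376, -0.07010092,  1.45166232,  0.02260572,
        1.37084454, -0.05684394]), 'dq': array([ 0.00096462,  0.00156798, -0.00125945,  0.00056059,  0.00065015,
        0.00091063,  0.00017079]), 'joint_efforts': array([-3.37180663e-04, -4.91292143e+01, -4.04343372e-01, -3.12525487e+01,
       -6.40537427e-02,  4.37344343e-02,  1.99689430e-04]), 'tcp_pos': array([ 0.2634738 , -0.59361689,  0.23547402]), 'orientation': array([-4.85792073e-04,  8.38400818e-01, -5.45053324e-01, -8.39940433e-04]), 'force': array([ 0.44040407, -0.14001879,  0.47538853]), 'wrist_torque': array([ 0.04033571,  0.00148209, -0.01416007]), 'opening': 0.9991492853749486}
scene {'K': array([[495.62059263,   0.        , 253.12851769],
       [  0.        , 495.62059263, 186.58999548],
       [  0.        ,   0.        ,   1.        ]]), 'dist': array([-0.044637,  0.      ,  0.      ,  0.      ,  0.      ]), 'R': array([[ 0.44743399,  0.89410925,  0.01927374],
       [ 0.57539818, -0.27131117, -0.77156152],
       [-0.68463111,  0.35631293, -0.63586268]]), 't': array([-0.28346865, -0.25177187,  2.09259085])}
top {'K': array([[361.71099129,   0.        , 255.58603125],
       [  0.        , 361.71099129, 191.78932309],
       [  0.        ,   0.        ,   1.        ]]), 'dist': array([-0.06652458,  0.        ,  0.        ,  0.        ,  0.        ]), 'R': array([[-0.01051548, -0.99992179, -0.0067711 ],
       [-0.98050687,  0.01163949, -0.19613976],
       [ 0.19620323,  0.00457661, -0.98055257]]), 't': array([0.02839547, 0.57690291, 1.11577794])}
```

View pics/scene0.png

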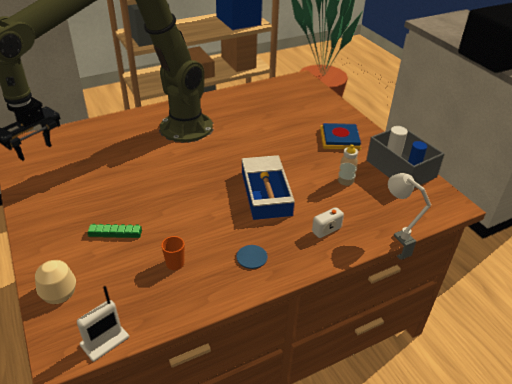

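View pics/top0.png

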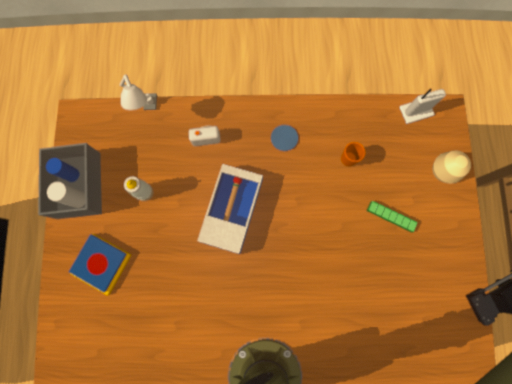

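```bash
cat > h.py <<'E'
import numpy as np, cv2
from plant import robot
def ray(ci,uv):
    p=cv2.undistortPoints(np.array(uv,float).reshape(-1,1,2),np.array(ci["K"]),np.array(ci["dist"])).reshape(-1,2)
    R=np.array(ci["R"]);t=np.array(ci["t"])
    d=np.c_[p,np.ones(len(p))]@R
    return -R.T@t,d
def onplane(ci,uv,z):
    c,d=ray(ci,uv); return c+d*((z-c[2])/d[:,2])[:,None]
def proj(ci,X):
    R=np.array(ci["R"]);rv=cv2.Rodrigues(R)[0]
    return cv2.projectPoints(np.array(X,float).reshape(-1,1,3),rv,np.array(ci["t"]),np.array(ci["K"]),np.array(ci["dist"]))[0].reshape(-1,2)
def tb(o): 
    from scipy.spatial.transform import Rotation as Ro
    q=o["orientation"]; return Ro.from_quat([q[1],q[2],q[3],q[0]]).as_matrix()
E
python3 - <<'E'
import cv2,numpy as np
a=cv2.imread("pics/top0.png")[155:260,185:275]; cv2.imwrite("pics/topc.png",cv2.resize(a,None,fx=5,fy=5,interpolation=cv2.INTER_CUBIC))
a=cv2.imread("pics/scene0.png")[145:225,230:305]; cv2.imwrite("pics/scc.png",cv2.resize(a,None,fx=7,fy=7,interpolation=cv2.INTER_CUBIC))
E
```

```text
(no output)
```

View pics/topc.png

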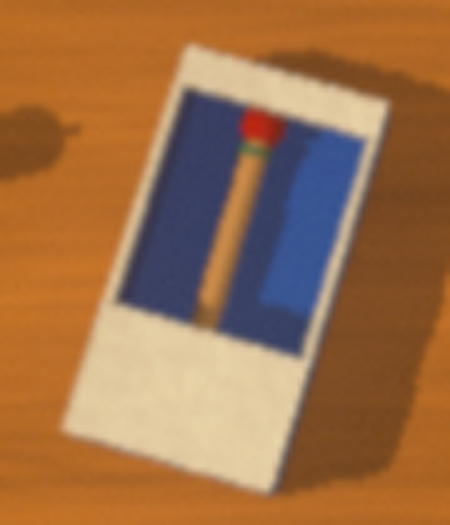

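View pics/scc.png

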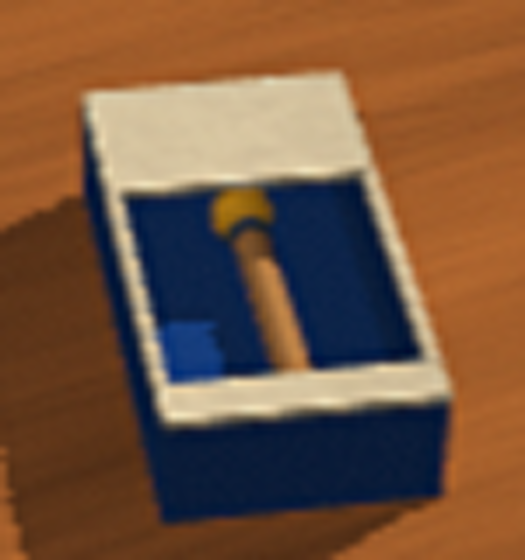

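The top crop shows the box's white rim with corners near (188,44), (390,102), (272,493) and (64,430). The red ball is at (262,124) and the handle runs down to (205,318). Next I measure these.

```bash
python3 - <<'E'
from h import *
ci=robot.camera_info("top"); im=cv2.imread("pics/top0.png"); x0,y0=185,155
hsv=cv2.cvtColor(im,cv2.COLOR_BGR2HSV)
c=np.array([[188,44],[390,102],[272,493],[64,430]])/5-0.4+[x0,y0]
W=onplane(ci,c,0.066); print(W.round(4)); ctr=W.mean(0)
ax=(W[0]+W[1]-W[2]-W[3])/2; ay=(W[0]+W[3]-W[1]-W[2])/2
print("centre",ctr,"len",np.linalg.norm(ax),np.linalg.norm(ay),"yaw",np.arctan2(ax[1],ax[0]),np.arctan2(-ay[0],ay[1]))
# white/blue mask hull
m=((hsv[...,1]<70)&(hsv[...,2]>130))
m[:155]=0;m[262:]=0;m[:,:185]=0;m[:,275:]=0
pts=np.argwhere(m)[:,::-1].astype(np.float32)
r=cv2.minAreaRect(pts);b=cv2.boxPoints(r);print("whiterect",b.tolist(),onplane(ci,b,.066).round(4).tolist())
sub=im[155:260,185:275]; 
h=hsv
mo=(h[...,0]>=5)&(h[...,0]<=22)&(h[...,1]>90)&(h[...,2]>90)
mr=((h[...,0]<=4)|(h[...,0]>=174))&(h[...,1]>140)&(h[...,2]>90)
for n,mm,z in (("wood",mo,.02),("red",mr,.02)):
    k=np.zeros_like(mm);
    poly=np.zeros(mm.shape,np.uint8); cv2.fillConvexPoly(poly,(np.array([[187,92],[362,140],[300,352],[120,300]])/5+[x0,y0]).astype(np.int32),1)
    mm=mm&(poly>0); p=np.argwhere(mm)[:,::-1].astype(float); print(n,len(p))
    w=onplane(ci,p,z); mu=w.mean(0); print(mu)
    if n=="wood":
        u,s,v=np.linalg.svd(w-mu); d=v[0]*np.sign(v[0][0]); print("dir",d,"yaw",np.arctan2(d[1],d[0]), "range",((w-mu)@d).min(),((w-mu)@d).max())
        np.save("wood.npy",np.r_[mu,d])
o=robot.observe(); print(o["tcp_pos"],tb(o).round(3))
E
```

```text
[[ 0.6715  0.1302  0.066 ]
 [ 0.6308 -0.0015  0.066 ]
 [ 0.3807  0.0757  0.066 ]
 [ 0.421   0.2066  0.066 ]]
centre [0.52599921 0.10276357 0.066     ] len 0.26182023154205236 0.1374191471718559 yaw -0.29755986437194615 -0.2995085883993349
whiterect [[199.6719970703125, 240.08242797851562], [222.060546875, 166.20016479492188], [261.88812255859375, 178.26913452148438], [239.49957275390625, 252.15139770507812]] [[0.4226, 0.1994, 0.066], [0.662, 0.1306, 0.066], [0.6199, 0.001, 0.066], [0.3839, 0.0741, 0.066]]
wood 200
[0.55516063 0.10469634 0.02      ]
dir [ 0.96054    -0.27814188  0.        ] yaw -0.28185910732375496 range -0.06626612075104873 0.08387646672265107
red 38
[0.62655995 0.08453608 0.02      ]
[ 0.26352496 -0.5936583   0.2355632 ] [[ 0.406 -0.914 -0.001]
 [-0.914 -0.406  0.002]
 [-0.002  0.    -1.   ]]
```

Call:
{"fn": "apply_moves", "kwargs": {"moves": [[[2.2,4.9,0],-0.05,8.7],[[2.2,4.9,0],-0.05,5],[[2.2,4.9,0],-0.05,5],[[2.2,4.9,0],-0.05,5],[[2.2,4.9,0],-0.05,5],[[2.2,4.9,0],-0.05,5],[[2.2,4.9,0],-0.05,5],[[2.2,4.9,0],-0.05,5]]}}

```text
t: 1.1
tcp_pos: [0.44, -0.2004, 0.2364]
orientation: [0.0, 0.713, -0.701, -0.0]
force: [0.5, 0.4, -1.4]
opening: 0.576
```

Call:
{"fn": "apply_moves", "kwargs": {"moves": [[[2.2,4.9,0],-0.05,5],[[2.2,4.9,0],-0.05,5],[[2.2,4.9,0],-0.05,5],[[2.2,4.9,0],-0.05,5],[[2.2,4.9,0],-0.05,5],[[0,4.9,0],-0.05,5],[[0,0,0],0,5]]}}

```text
t: 1.98
tcp_pos: [0.5487, 0.0977, 0.2363]
orientation: [0.0, -0.604, 0.797, 0.001]
force: [-0.4, -0.2, 0.6]
opening: 0.577
```

```bash
python3 - <<'E'
from h import *
o=robot.observe(); print(o["t"],o["tcp_pos"],o["joint_pos"],o["opening"]*8.7,tb(o).round(3))
ci=robot.camera_info("wrist"); im=robot.grab_frame("wrist"); cv2.imwrite("pics/wr1.png",im[:,:,::-1])
import pickle; pickle.dump(ci,open("wr1.pkl","wb"))
E
```

```text
1.975 [0.54865814 0.09771046 0.23633062] [ 0.37811021  0.17583299 -0.66897227  1.66560461  0.10870651  1.33910115
 -2.15272938] 5.022765004996676 [[-0.27  -0.963 -0.001]
 [-0.963  0.27   0.003]
 [-0.002  0.002 -1.   ]]
```

View pics/wr1.png

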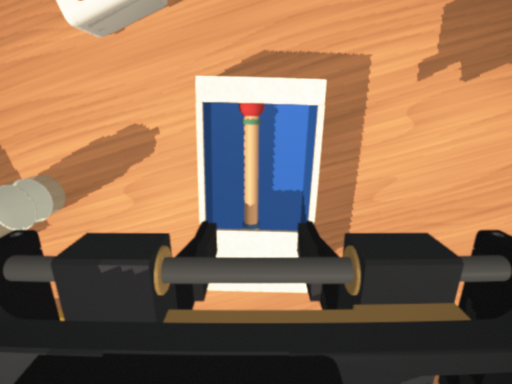

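The wrist view shows the red ball at (252,107), partly under the lip. The handle runs from about (251,125) to (251,222).

```bash
python3 - <<'E'
from h import *
import pickle
ci=pickle.load(open("wr1.pkl","rb")); im=cv2.imread("pics/wr1.png"); hsv=cv2.cvtColor(im,cv2.COLOR_BGR2HSV)
print("cam",(-np.array(ci["R"]).T@ci["t"]).round(3))
m=(hsv[...,0]>=5)&(hsv[...,0]<=22)&(hsv[...,1]>80)&(hsv[...,2]>90)
m[:125]=0;m[205:]=0;m[:,:235]=0;m[:,270:]=0
P=[]
for v in range(128,205):
    c=np.where(m[v])[0]
    if len(c)>5: P.append([(c.min()+c.max())/2,v,c.max()-c.min()+1])
P=np.array(P);w=onplane(ci,P[:,:2],.02);mu=w.mean(0);u,s,vv=np.linalg.svd(w-mu);d=vv[0]*np.sign(vv[0][0])
print("axis",mu,np.arctan2(d[1],d[0]),P[[0,-1]])
mr=((hsv[...,0]<=4)|(hsv[...,0]>=174))&(hsv[...,1]>140)&(hsv[...,2]>80); mr[:90]=0;mr[130:]=0;mr[:,:230]=0;mr[:,275:]=0
p=np.argwhere(mr);print("red rows",p.min(0),p.max(0))
for v in range(p[:,0].min(),p[:,0].max()+1):
    c=p[p[:,0]==v,1];print(v,c.min(),c.max(),end="; ")
print()
yb=-0.2985;bx=np.array([np.cos(yb),np.sin(yb)]);B=np.array([.526,.1028])
def bf(X): 
    q=X[:2]-B; return q@bx, q@np.array([-bx[1],bx[0]])
for v in (p[:,0].max()+1,120,124,126):
    X=onplane(ci,[[252,v]],.02)[0];print(v,X.round(4),"box",bf(X))
for c in ([196,77],[326,79],[203.5,102],[321,104],[207,231],[309,231]):
    X=onplane(ci,[c],.066)[0];print(c,X.round(4),"box",np.round(bf(X),4))
print(hsv[100:130,252].tolist())
# yellow from scene
E
```

```text
cam [0.624 0.075 0.384]
axis [0.5527182  0.10384207 0.02      ] -0.2828074659664662 [[250.5 128.   14. ]
 [250.5 204.   12. ]]
red rows [104 239] [115 263]
104 239 262; 105 239 263; 106 239 263; 107 240 263; 108 240 262; 109 240 262; 110 241 262; 111 241 261; 112 242 260; 113 242 260; 114 243 259; 115 244 257; 
116 [0.6136 0.0848 0.02  ] box (np.float64(0.0889985460210265), np.float64(0.008542241374675356))
120 [0.6089 0.0861 0.02  ] box (np.float64(0.08416191385588795), np.float64(0.008439459722200247))
124 [0.6042 0.0874 0.02  ] box (np.float64(0.07929104068082442), np.float64(0.00833604483028152))
126 [0.6019 0.0881 0.02  ] box (np.float64(0.07684257608606906), np.float64(0.008284096164775894))
[196, 77] [0.6691 0.1291 0.066 ] box [0.1291 0.0672]
[326, 79] [ 0.6305 -0.0016  0.066 ] box [ 0.1306 -0.0691]
[203.5, 102] [0.643  0.1295 0.066 ] box [0.104  0.0599]
[321, 104] [0.6072 0.0089 0.066 ] box [ 0.1052 -0.0659]
[207, 231] [0.4992 0.1735 0.066 ] box [-0.0465  0.0597]
[309, 231] [0.4658 0.0538 0.066 ] box [-0.0431 -0.0645]
[[26, 15, 254], [24, 20, 253], [16, 57, 245], [4, 133, 225], [1, 183, 222], [1, 187, 225], [1, 187, 226], [1, 188, 227], [1, 188, 228], [1, 188, 228], [1, 188, 227], [1, 187, 226], [1, 188, 225], [1, 187, 222], [1, 187, 218], [5, 169, 220], [12, 133, 234], [16, 118, 238], [15, 116, 219], [25, 82, 164], [54, 70, 154], [65, 83, 156], [66, 86, 155], [57, 70, 160], [28, 78, 177], [18, 109, 229], [17, 112, 242], [17, 112, 244], [17, 111, 243], [17, 112, 244]]
```

Call:
{"fn": "apply_moves", "kwargs": {"moves": [[[3.3,-0.2,-1],-0.01,5],[[0,0,-5],0,5],[[0,0,-5],0,5],[[0,0,-4],0,5],[[0,0,-3],0,5],[[0,0,0],0,5]]}}

```text
t: 2.78
tcp_pos: [0.5805, 0.0875, 0.0538]
orientation: [-0.003, -0.596, 0.803, 0.001]
force: [-0.3, -0.8, -0.9]
opening: 0.575
```

```bash
python3 - <<'E'
from h import *
o=robot.observe(); print(o["t"],o["tcp_pos"],o["joint_pos"],o["force"],tb(o).round(3)[:,0])
ci=robot.camera_info("wrist"); im=robot.grab_frame("wrist"); cv2.imwrite("pics/wr2.png",im[:,:,::-1])
a=np.array([.5527,.1038]);d=np.array([np.cos(-.2828),np.sin(-.2828)]); q=o["tcp_pos"][:2]-a; print("along",q@d,"lat",q@np.array([-d[1],d[0]]))
E
```

```text
2.775 [0.58049672 0.0875217  0.05384999] [ 0.3134493   0.41867025 -0.61153254  1.78346727  0.27522537  1.03216752
 -2.26650013] [-0.30764531 -0.78988007 -0.89176411] [-0.29  -0.957  0.003]
along 0.031234961656818085 lat -0.007875144867112252
```

View pics/wr2.png

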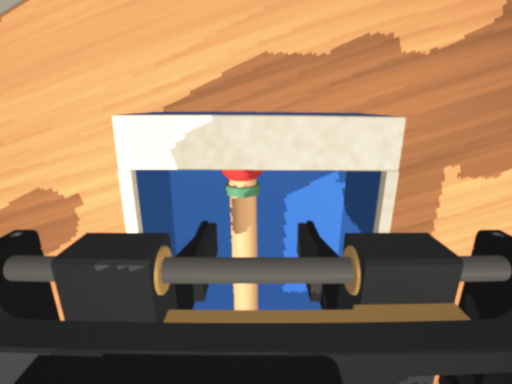

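The handle sits at column 245 and the gripper centre at about 257, so I'm about 8 mm off sideways. I'll correct that, then descend.

Call:
{"fn": "apply_moves", "kwargs": {"moves": [[[0.2,0.8,0],0,5],[[0,0,-1.5],0,5],[[0,0,0],0,5]]}}

```text
t: 3.2
tcp_pos: [0.5839, 0.0977, 0.0407]
orientation: [-0.001, -0.597, 0.802, 0.0]
force: [0.5, 0.9, -0.4]
opening: 0.575
```

```bash
python3 - <<'E'
from h import *
o=robot.observe(); print(o["t"],o["tcp_pos"],o["joint_pos"],o["force"],tb(o).round(3)[:,0])
ci=robot.camera_info("wrist"); im=robot.grab_frame("wrist"); cv2.imwrite("pics/wr3.png",im[:,:,::-1])
a=np.array([.5527,.1038]);d=np.array([np.cos(-.2828),np.sin(-.2828)]); q=o["tcp_pos"][:2]-a; print("along",q@d,"lat",q@np.array([-d[1],d[0]]))
E
```

```text
3.2 [0.58390805 0.09774522 0.04067777] [ 0.29119318  0.44263536 -0.60732263  1.78345107  0.29311561  1.00875153
 -2.29206544] [ 0.45501059  0.87435294 -0.40215807] [-0.288 -0.958  0.001]
along 0.0316579566682175 lat 0.0028941964974103186
```

View pics/wr3.png

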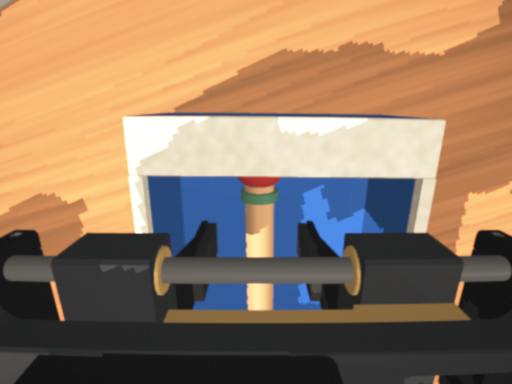

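The handle is now centred, at column 260 against 257. I'll descend and close.

Call:
{"fn": "apply_moves", "kwargs": {"moves": [[[0,-0.2,-1.0],0,5],[[0,0,-0.9],0,5],[[0,0,0],0,5],[[0,0,0],0,3]], "squeeze": 12}}

```text
t: 3.75
tcp_pos: [0.5848, 0.096, 0.0226]
orientation: [0.0, -0.597, 0.803, 0.0]
force: [0.0, -0.1, 0.1]
opening: 0.524
```

Call:
{"fn": "apply_moves", "kwargs": {"moves": [[[0,0,-0.1],0,1],[[0,0,0],0,1],[[0,0,0],0,1],[[0,0,0],0,1],[[0,0,0],0,1],[[0,0,0],0,1]]}}

```text
t: 4.5
tcp_pos: [0.5848, 0.0959, 0.0217]
orientation: [0.0, -0.597, 0.802, -0.0]
force: [0.0, 0.2, 0.1]
opening: 0.2
```

The opening is 0.20, about 17.4 mm, so the handle is gripped. Next I slide it back about 24 mm along box -x.

Call:
{"fn": "apply_moves", "kwargs": {"moves": [[[-0.6,0.17,0],0,1],[[-0.6,0.17,0],0,1],[[-0.6,0.18,0],0,1],[[-0.5,0.18,0],0,1],[[0,0,0],0,1]]}}

```text
t: 5.12
tcp_pos: [0.5607, 0.1033, 0.0216]
orientation: [-0.001, -0.597, 0.802, 0.0]
force: [-1.8, -0.4, 3.1]
opening: 0.201
```

```bash
python3 - <<'E'
from h import *
o=robot.observe(); print(o["t"],o["tcp_pos"],o["force"],o["opening"])
for n in ("wrist","top"):
    im=robot.grab_frame(n)[:,:,::-1]; cv2.imwrite(f"pics/{n}4.png",im if n=="wrist" else cv2.resize(im[140:270,170:290],None,fx=4,fy=4,interpolation=cv2.INTER_CUBIC))
E
```

```text
5.125 [0.56071589 0.10327771 0.02161578] [-1.75671765 -0.4304116   3.06398947] 0.20118901538156764
```

View pics/wrist4.png

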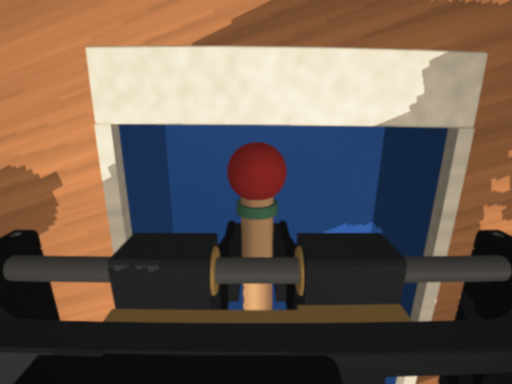

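View pics/top4.png

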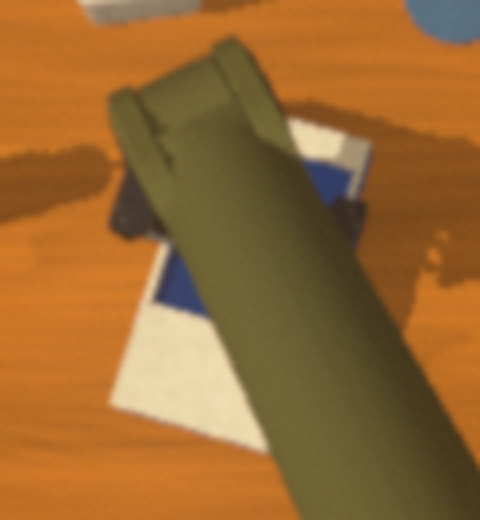

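The wrist view shows the whole red ball at (257,172), radius about 29 px, clear of the lip edge at row 126. I'll verify that with a ray.

```bash
python3 - <<'E'
from h import *
ci=robot.camera_info("wrist")
yb=-0.2985;bx=np.array([np.cos(yb),np.sin(yb)]);B=np.array([.526,.1028])
for uv,z in (([257,172],.02),([257,126],.066),([257,126],.06)):
    X=onplane(ci,[uv],z)[0]; print(X, (X[:2]-B)@bx)
print(( robot.observe()["tcp_pos"][:2]-B)@bx)
E
```

```text
[0.60280613 0.08911738 0.02      ] 0.07743354220585921
[0.62896386 0.081352   0.066     ] 0.1047182368878922
[0.62857014 0.08146139 0.06      ] 0.10430976128331633
0.033111754719731684
```

Ball tip is at box x +93 mm, about 11 mm clear of the lip. Next I lift with a light grip so that the yellow end stays low and the rattle tilts.

Call:
{"fn": "apply_moves", "kwargs": {"moves": [[[0,0,0],0,1],[[0,0,0.5],0,1],[[0,0,0.5],0,1],[[0,0,0.5],0,1],[[0,0,0.5],0,1],[[0,0,0],0,1]], "squeeze": 4}}

```text
t: 5.98
tcp_pos: [0.5622, 0.1029, 0.0422]
orientation: [0.0, -0.597, 0.803, -0.0]
force: [-0.5, 0.3, -0.4]
opening: 0.206
```

```bash
python3 - <<'E'
from h import *
o=robot.observe(); print(o["t"],o["tcp_pos"],o["force"],o["wrist_torque"],o["opening"])
for n in ("wrist","scene"):
    im=robot.grab_frame(n)[:,:,::-1]; cv2.imwrite(f"pics/{n}5.png",im if n=="wrist" else cv2.resize(im[115:235,210:330],None,fx=4.5,fy=4.5,interpolation=cv2.INTER_CUBIC))
E
```

```text
5.975 [0.56220274 0.10290558 0.04218934] [-0.46756473  0.27815381 -0.44639689] [0.09398569 0.00853051 0.01161531] 0.20552980698308304
```

View pics/wrist5.png

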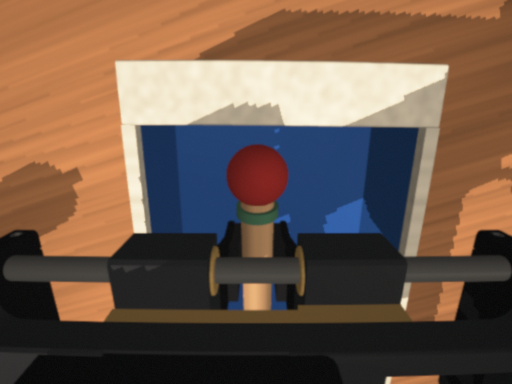

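View pics/scene5.png

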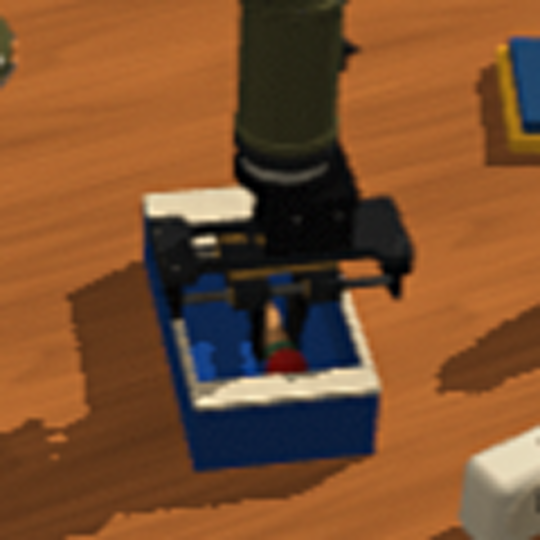

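```bash
cat > tilt.py <<'E'
from h import *
def tilt(name,show=True,c=None):
    o=robot.observe(); ci=robot.camera_info("wrist"); im=robot.grab_frame("wrist")[:,:,::-1].copy(); cv2.imwrite(name,im)
    hsv=cv2.cvtColor(im,cv2.COLOR_BGR2HSV); m=(((hsv[...,0]<=4)|(hsv[...,0]>=174))&(hsv[...,1]>150)&(hsv[...,2]>60)).astype(np.uint8)
    n,l,st,ce=cv2.connectedComponentsWithStats(m); k=1+np.argmax(st[1:,4]); (u,v),r=cv2.minEnclosingCircle(np.argwhere(l==k)[:,::-1].astype(np.float32))
    d=np.array([np.cos(-.2828),np.sin(-.2828),0]); g=o["tcp_pos"]+[0,0,-.0016]
    th=np.radians(np.arange(-10,80,1.)); X=g+.0447*(np.cos(th)[:,None]*d+np.sin(th)[:,None]*[0,0,1]); p=proj(ci,X)
    cen=X@np.array(ci["R"]).T+ci["t"]; rr=ci["K"][0][0]*.016/cen[:,2]
    i=np.argmin(abs(p[:,1]-v)+2*abs(rr-r))
    print("t",o["t"],"tcp",o["tcp_pos"].round(4),"F",o["force"].round(1),"ball",u,v,r,"tilt by v",th[np.argmin(abs(p[:,1]-v))]*57.3,"by r",th[np.argmin(abs(rr-r))]*57.3, "op",o["opening"])
    for a in (0,10,20,30,45): print(a,p[a+10].round(1),rr[a+10].round(1),end=" | ")
E
python3 -c "
from tilt import *
tilt('pics/w6.png')"
```

```text
t 6.075 tcp [0.5618 0.1028 0.0417] F [ 0.2  0.3 -0.7] ball 257.0 174.9818115234375 30.247573852539062 tilt by v 8.000589291142006 by r 3.0002209841782523 op 0.20267141706402386
0 [253.5 171.3] 29.9 | 10 [253.3 175.9] 31.4 | 20 [253.2 183.6] 32.9 | 30 [253.1 194.4] 34.3 | 45 [253.  215.9] 36.1 |
```

The tilt is about 8°, against 9° expected if the yellow end stays on the floor. So it tilts as planned; I'll continue.

Call:
{"fn": "apply_moves", "kwargs": {"moves": [[[0,0,0.6],0,1],[[0,0,0.6],0,1],[[0,0,0.6],0,1],[[0,0,0.6],0,1],[[0,0,0.6],0,1],[[0,0,0.6],0,1],[[0,0,0.4],0,1],[[0,0,0],0,1]]}}

```text
t: 7.12
tcp_pos: [0.562, 0.1029, 0.082]
orientation: [0.0, -0.597, 0.803, -0.0]
force: [-0.3, -0.4, -0.9]
opening: 0.206
```

```bash
python3 -c "
from tilt import *
tilt('pics/w7.png')"
```

```text
t 7.125 tcp [0.562  0.1029 0.082 ] F [-0.3 -0.4 -0.9] ball 256.8945617675781 189.87368774414062 32.81040954589844 tilt by v 26.00191519621152 by r 20.001473227855016 op 0.20591525803953298
0 [253.4 171.3] 29.9 | 10 [253.3 176. ] 31.3 | 20 [253.1 183.6] 32.8 | 30 [253.  194.4] 34.3 | 45 [253.  215.9] 36.1 |
```

View pics/w7.png

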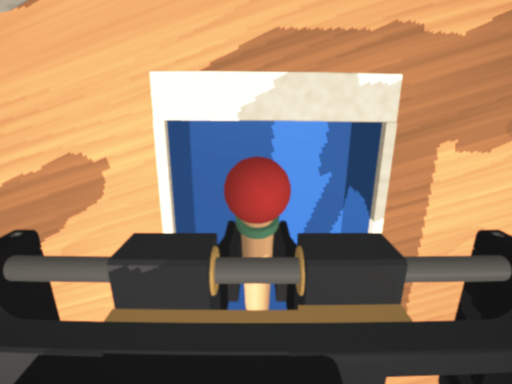

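The tilt is now about 26°, with the ball at (257,190) and above the rim. Next I draw it out diagonally along its axis.

Call:
{"fn": "apply_moves", "kwargs": {"moves": [[[0.9,-0.27,0.5],0,1],[[0.9,-0.27,0.5],0,1],[[0.9,-0.27,0.5],0,1],[[0.9,-0.27,0.5],0,1],[[0,0,0],0,1]]}}

```text
t: 7.8
tcp_pos: [0.5988, 0.0917, 0.102]
orientation: [0.0, -0.596, 0.803, -0.0]
force: [0.2, -0.6, -1.4]
opening: 0.205
```

```bash
python3 -c "
from tilt import *
tilt('pics/w8.png')
im=robot.grab_frame('scene')[:,:,::-1];cv2.imwrite('pics/s8.png',cv2.resize(im[115:235,210:330],None,fx=4.5,fy=4.5,interpolation=cv2.INTER_CUBIC))"
```

```text
t 7.8 tcp [0.5988 0.0917 0.102 ] F [ 0.2 -0.6 -1.4] ball 257.0 198.83999633789062 34.07920837402344 tilt by v 34.00250448735353 by r 29.002136180389776 op 0.204708125381149
0 [253.4 171.3] 29.9 | 10 [253.3 175.9] 31.3 | 20 [253.1 183.6] 32.8 | 30 [253.  194.4] 34.3 | 45 [253.  215.9] 36.1 |
```

View pics/s8.png

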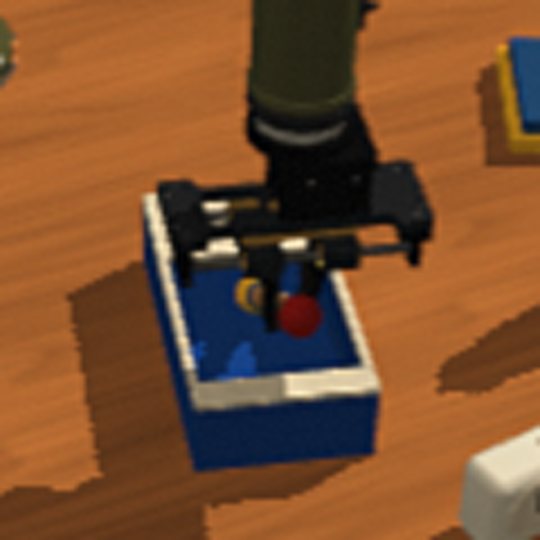

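The scene view shows the red ball above the rim and the yellow ball emerging from under the cover. I'll continue diagonally until it's clear, then raise.

Call:
{"fn": "apply_moves", "kwargs": {"moves": [[[0.9,-0.27,0.5],0,1],[[0.9,-0.27,0.5],0,1],[[0.9,-0.27,0.5],0,1],[[0.9,-0.27,0.5],0,1],[[0,0,0],0,1]]}}

```text
t: 8.52
tcp_pos: [0.6348, 0.0809, 0.1221]
orientation: [0.0, -0.596, 0.803, -0.0]
force: [0.3, 0.3, -0.7]
opening: 0.204
```

```bash
python3 -c "
from tilt import *
tilt('pics/w9.png')
im=robot.grab_frame('scene')[:,:,::-1];cv2.imwrite('pics/s9.png',cv2.resize(im[115:235,210:330],None,fx=4.5,fy=4.5,interpolation=cv2.INTER_CUBIC))"
```

```text
t 8.525 tcp [0.6348 0.0809 0.1221] F [ 0.3  0.3 -0.7] ball 257.06878662109375 197.90435791015625 34.087642669677734 tilt by v 33.00243082596078 by r 29.002136180389776 op 0.2043255131645656
0 [253.4 171.3] 29.9 | 10 [253.2 175.9] 31.4 | 20 [253.1 183.6] 32.9 | 30 [253.  194.3] 34.3 | 45 [252.9 215.9] 36.2 |
```

View pics/s9.png

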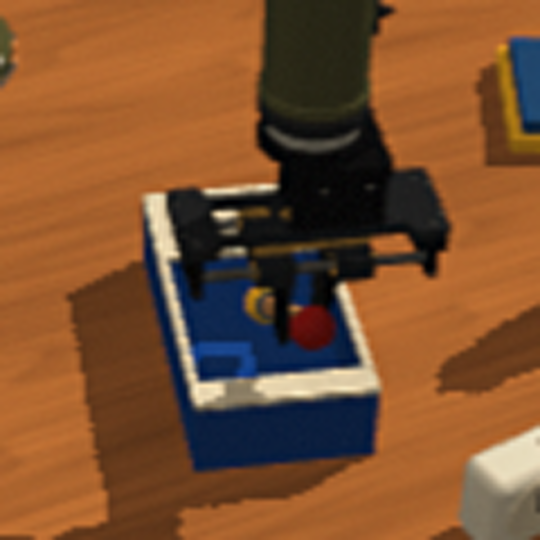

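The tilt holds at 33° and the yellow ball is clear of the cover. I'll firm the grip and raise.

Call:
{"fn": "apply_moves", "kwargs": {"moves": [[[0,0,0],0,1],[[0,0,1],0,1],[[0,0,2.5],0,1],[[0,0,3.5],0,1],[[0,0,3.5],0,1],[[0,0,3.5],0,1],[[0,0,3],0,1],[[0,0,2],0,1]], "squeeze": 20}}

```text
t: 9.62
tcp_pos: [0.6339, 0.0817, 0.3143]
orientation: [0.001, -0.597, 0.802, -0.001]
force: [0.2, 0.2, -1.7]
opening: 0.198
```

Call:
{"fn": "apply_moves", "kwargs": {"moves": [[[0,0,0.5],0,1],[[0,0,0],0,1],[[0,0,0],0,1],[[0,0,0],0,1],[[0,0,0],0,1]]}}

```text
t: 10.25
tcp_pos: [0.6336, 0.0812, 0.316]
orientation: [-0.0, -0.597, 0.802, 0.0]
force: [-0.1, 0.8, -0.6]
opening: 0.198
```

```bash
python3 -c "
from tilt import *
tilt('pics/w10.png')
im=robot.grab_frame('scene')[:,:,::-1];cv2.imwrite('pics/s10.png',im);cv2.imwrite('pics/s10c.png',cv2.resize(im[75:225,200:350],None,fx=4,fy=4,interpolation=cv2.INTER_CUBIC))
cv2.imwrite('pics/t10.png',robot.grab_frame('top')[:,:,::-1])
o=robot.observe();print(o['tcp_pos'],abs(o['dq']).max())
ci=robot.camera_info('scene');d=np.array([np.cos(-.2828),np.sin(-.2828),0])
g=o['tcp_pos']
for a in (25,33,45):
  r=np.radians(a);D=np.cos(r)*d+np.array([0,0,np.sin(r)]);print(a,proj(ci,[g+.0447*D,g-.1337*D]).round(1).tolist(),g[2]-.1337*np.sin(r)-.016-.066)
"
```

```text
t 10.25 tcp [0.6336 0.0812 0.316 ] F [-0.1  0.8 -0.6] ball 257.0 197.94117736816406 34.01398849487305 tilt by v 33.00243082596078 by r 28.002062518997022 op 0.19798650265414053
0 [253.4 171.3] 29.9 | 10 [253.3 176. ] 31.4 | 20 [253.2 183.6] 32.9 | 30 [253.1 194.4] 34.3 | 45 [253. 216.] 36.2 | [0.63370982 0.08128178 0.31642733] 0.0020019204416332407
25 [[282.8, 137.7], [270.3, 129.6]] 0.17792327202561187
33 [[282.7, 135.6], [270.7, 135.3]] 0.16160909463883427
45 [[282.4, 132.4], [271.5, 143.8]] 0.13988715697570203
```

View pics/s10c.png

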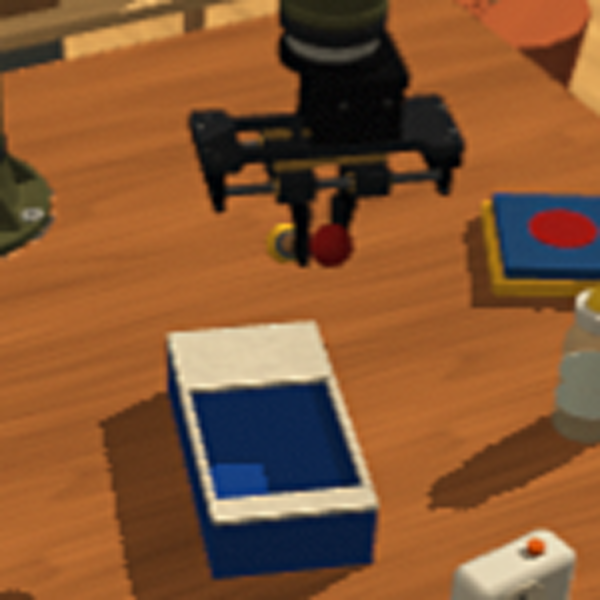

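View pics/t10.png

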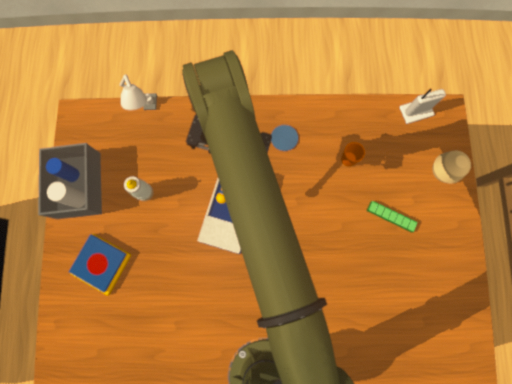

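View pics/w10.png

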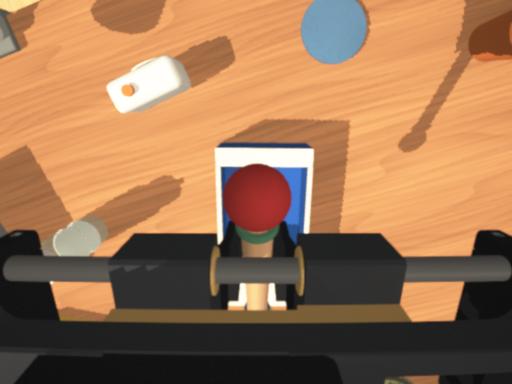

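The pictures show the box empty and the rattle held with its red end up. In the scene image the red ball is at about (283,136) and the yellow at about (270,136), which matches the projection for a 33° tilt. The lowest part is about 16 cm above the box top. The bystanders haven't moved and the arm is still, so I'll hand in.

```bash
python3 -c "
from plant import robot
print(robot.job_done()); print(robot.observe()['t'])"
```

```text
the job is handed in; nothing more can be done
None
the job is handed in; nothing more can be done
```

The rattle is out of the box and held still in the gripper, and the job is handed in (no verdict is reported). The arm's clock read about 10.4 s.

**What I did:** I gripped the handle about 45 mm to the red side of its middle. I slid the rattle back about 25 mm, which left the red ball about 11 mm clear of the lip. I then lifted with a light 4 N grip so the yellow end stayed low and the red end came up first. From there I drew it out diagonally, firmed the grip to 20 N and raised it.

**Last checks:**
- **Clearance:** the lowest part is about 16 cm above the box top. Both ball positions in the scene view match a 33° tilt.
- **Stillness:** joint speeds were about 0.002 rad/s, and the gripper opening was steady on the handle.
- **Force:** the tool force stayed below about 4 N at every reading.
- **Bystanders:** by eye, they are where they were in the top view.

**Disagreement:** the wrist view gave a tilt of 33° from the ball's position but about 28° from its apparent size. The clearance is ample with either.

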